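Prop open the slide chamber

ROBOT

A 6-joint arm with a two-finger parallel gripper is mounted at the origin on the work surface. World frame = base frame: x ahead of the robot, y to its left, z up, the work surface at z = 0. Lengths are in m, angles in rad, forces in N, time in s.
With the tool pointing down it reaches from about 0.35 to 0.975 m from the base axis. Payload 4.9 kg.
Tool frame: the origin (TCP) lies at the very end of the fingers, on their centre line; the grasp point (between the pads) lies ctrl.grip_point_offset behind it (ctrl.grip_point_offset is the distance from the TCP to the grasp point, in m); z points along the fingers, y is the line along which they close (so a half turn about z gives the same grasp; the last joint's range is limited). The gripper opens to 85 mm and grips with 20 to 120 N. Pads are 22 mm wide; open, the fingers measure 114 mm over their backs; the gripper's body (76 mm by 85 mm) begins 54 mm behind the grasp point. The pads swing forward as they close: fully open they stand 13 mm farther back than shut.
Start: joints at [-1.351, 0.053, 1.613, -0, 1.476, -0.119], TCP at [0.208, -0.589, 0.231] pointing down, gripper open.
Joint ranges: [-3.01, 3.01], [-1.01, 2.22], [0.06, 2.58], [-1.02, 4.17], [0.09, 2.62], [-3.14, 3.14]. Speed limits (rad/s): [2.57, 2.57, 3.14, 3.14, 3.14, 3.14].

INTERFACE

Orientations are given as a rotation vector (axis times angle).
In Python, from station import ctrl gives the robot as it stands. The module is installed in compiled form; this text tells all that it offers.
- The arm moves only by the tool drive_tool, never from a script. Its argument "steps" is a list of rows, each an object with "translation": the shift along the tool's x, y, z normalised to -1 to 1, where 1 is 4 cm, a list of three; "angular": the turn, a rotation vector about the tool's x, y, z normalised to -1 to 1, where 1 is 8 degrees, a list of three; "gripper": the opening, from 0 (shut) to 1 (fully open). In form: [{"translation": [dx, dy, dz], "angular": [wx, wy, wz], "gripper": gripper}, ...]. A call has 1 to 8 rows; each row shifts and turns the commanded pose from where the row before left it, along the tool's axes as they then stand; what a row does not reach is not made up. A row lasts 1/8 s, in which the tool goes at most 62.5 mm and 10.7 degrees, less where a joint would pass 70% of its speed; a pose out of reach is approached as far as the arm can. A call with a number of a shift or a turn outside -1 to 1 is refused whole. A call with a gripper value outside its range is refused whole. The fingers move at their own pace and stop on an object; "force" is the grip in N (left out, the last holds). Time passes only in rows, so rows that do not move let the fingers close. It gives the time, the measured TCP pose, the force, the opening and the grip force at its end, in the units of the state.
- ctrl.get_obs(): the state, without advancing time (a new reading comes with each control period).
- ctrl.get_image(name): name is "side" or "top" or "wrist"; returns a dict with "color" (384x512x3 uint8, red, green, blue), "depth" (384x512 float32, m along the optical axis (not along the pixel's ray), 0 where there is no reading), "fx", "fy", "cx", "cy" (pixels), "k1" (the pictures are not rectified: a ray, as slopes to the right and down, at radius r is drawn at 1 + k1 r^2 times it, then the intrinsics apply), "R" (3x3) and "t" (3): a world point X has camera coordinates R X + t. Camera axes: x right, y down, z forward; pixel columns grow to the right and rows downward; lengths in m; the calibration is good to about 2 mm. A picture is of the moment at which its call begins.
- ctrl.finish_job(): hands the job in; it is judged then, once.
The state is a dict: "t": time; "q": joint angles; "dq": joint speeds; "effort": joint torques, N m; "tool_pos": TCP position; "tool_rot": TCP orientation; "contact_force": force on the tool from outside, world axes, zero at the start; "wrist_torque": the same for the moment, N m; "opening": finger opening in m; "grip_force": force on a finger pad.
Only numpy, scipy, OpenCV 4.12 (cv2) and the standard library are available. Lean on these libraries where they do the work, as an engineer would, in place of code of your own. Each camera call takes 0.05 s, during which the arm holds its last target. There are 200 camera calls.

TASK

The white slide chamber is to be loaded: lift its hinged grey lid by the tab as far as it goes, then swing the chamber's steel prop rod upright so that the pin at its top sits through the hole in the lid's steel ear. Leave the lid propped like that, and do not knock over the brown bottle beside the chamber.

Things in the scene. Friction and masses are not known exactly. Their poses are not given: they have to be found in the camera images.
- chamber: White open box fixed to the bench, 200 (x) x 180 (y) x 90 mm high; origin at the centre of its underside, x away from the robot, y to its left, z up. A grey lid of the same outline covers it; a steel prop rod is pivoted on its left (+y) side. The smaller grey slide box elsewhere, without a prop, is not part of the task.
- lid (a joint): Opening angle of the chamber's lid, rad: 0 closed, stops at 0.92. Hinge line along the chamber's y at x +100 mm, 90 mm high (far top edge). Lid 8 mm thick, 0.35 kg; starts up to 0.12 ajar. The stiff hinge lets it stay where it is left; lifting takes 4 to 6 N at the tab.
- lid_tab (a point): Lifting tab: grey upright block at the middle of the lid's near edge, 24 mm wide (y), 14 mm thick (x), 42 mm high. The point is on its midline, 28 mm above the lid's upper face, 190 mm from the hinge along the lid and 36 mm above the lid's underside. Axes as the chamber's when closed; they tilt with the lid: x towards the hinge, z out of the lid.
- lid_hole (a point): Centre of the round 32 mm hole in the ear: an upright steel plate 56 x 56 x 6 mm on the lid's left edge near the front, that turns with the lid. Axes parallel to lid_tab's; y is the hole's axis, pointing out to the left. From lid_tab: x +25, y +87, z -2 mm.
- prop (a joint): Lean of the prop rod to the chamber's left, rad: 0 upright (stop), starts at 0.6 to 1.0; it stays where left, about 1 N moves it. Its pivot, axis along the chamber's x, is at x +24, y +120, 61 mm high in the chamber's frame. At 0 its pin passes through the ear's hole if the lid is open 0.86 to 0.92; with the lid lower the pin strikes or misses the ear.
- prop_ball (a point): Centre of the white ball, 20 mm across, at the top of the prop rod (steel bar 8 mm thick), 180 mm from the pivot. Axes turn with the rod: z along the rod from pivot to ball, x the pivot axis. A pin, 8 mm thick, leaves the ball along -y: it points up and inward while the rod leans out, level to the chamber's right when upright.
- prop_tip (a point): Centre of the free end of the prop's pin, 50 mm along -y from prop_ball; axes as prop_ball. With rod upright and lid fully open it stands 17 mm beyond the middle of the ear's plate, inside the lid.
- bottle: Brown glass bottle with a black cap, 56 mm across, 150 mm high, loose, standing to the right of the chamber; origin at the centre of its underside, z up.
Not all that is in view belongs to the job. There is more than one size of the bottle; the one meant has the size given above.

How it is judged:
By the outcome, as a careful person would: the job done as asked, in the order asked, and still so for the second after the job is handed in, with the robot touching nothing.
It also fails if it takes over 48 s, if anything falls off the work surface, if the arm or the gripper's body presses on something with over 40 N, if the wrist force passes 120 N, or if a joint passes its speed limit or range.

## Working session

There is one attempt and no reset: what is moved stays moved. The work goes in short steps, Python scripts to look and compute and a tool call to move; the robot and the scene stay as the last step left them, time stands still between calls to the robot, and variables do not carry over. Pictures are saved under pics/ and viewed, at most 10 in all, crops included, and the job is handed in when it is done.

Besides the shell and the picture viewer there is one more tool, called after "Request:" as name(argument=value, ...), one argument or row to a line, values as JSON. drive_tool: Moves the arm, as the interface text tells. Its arguments: {"type":"object","properties":{"steps":{"type":"array"},"force":{"type":"number"}},"required":["steps"]}

```bash
mkdir -p pics; cat > h.py <<'E'
import numpy as np, cv2, pickle
from station import ctrl
from scipy.spatial.transform import Rotation as Ro
def snap(n):
    d=ctrl.get_image(n); pickle.dump(d,open(f'{n}.pkl','wb')); return d
def load(n): return pickle.load(open(f'{n}.pkl','rb'))
def cloud(d):
    K=np.array([[d['fx'],0,d['cx']],[0,d['fy'],d['cy']],[0,0,1.]])
    v,u=np.mgrid[0:384,0:512]
    xy=np.stack([(u-d['cx'])/d['fx'],(v-d['cy'])/d['fy']],-1); s=xy.copy()
    for _ in range(20): s=xy/(1+d['k1']*(s**2).sum(-1,keepdims=True))
    z=d['depth'][...,None]; P=np.concatenate([s*z,z],-1)
    return (P-d['t'])@d['R']
def proj(d,X):
    c=np.atleast_2d(X)@d['R'].T+d['t']; s=c[:,:2]/c[:,2:]; s=s*(1+d['k1']*(s**2).sum(1,keepdims=True))
    return s*[d['fx'],d['fy']]+[d['cx'],d['cy']]
def save(n,img): cv2.imwrite(f'pics/{n}.png',img[...,::-1])
E
python3 - <<'E'
from h import *
a=snap('side');b=snap('top')
save('a',np.vstack([a['color'],b['color']])[:, :])
i=np.vstack([a['color'],b['color']]); save('a',cv2.resize(i,(400*1,600)))
save('side',a['color']);save('top',b['color'])
for d in(a,b): print(d['R'].round(3).tolist(),d['t'],d['fx'],d['k1'])
print(ctrl.get_obs(),ctrl.grip_point_offset)
E
```

```text
[[0.976, -0.216, -0.02], [-0.177, -0.741, -0.648], [0.125, 0.636, -0.761]] [-0.59636863  0.08283039  1.10115273] 406.1662103399824 -0.05432773154538718
[[0.009, -1.0, -0.03], [-0.996, -0.006, -0.093], [0.093, 0.031, -0.995]] [-0.1661116   0.56393193  1.30862386] 442.16492379144717 0.0181744617673767
{'t': 0.1, 'q': array([-1.35098426e+00,  5.33075051e-02,  1.61416666e+00,  4.47746570e-05,
        1.47600644e+00, -1.18978580e-01]), 'dq': array([ 0.00020437,  0.00047669, -0.00304434,  0.00098321,  0.00046544,
        0.00242756]), 'effort': array([-4.79960217e-04, -3.94906783e+01, -3.71361530e+01, -1.87526243e-04,
        3.97270560e-03,  1.41950345e-06]), 'tool_pos': array([ 0.20761679, -0.58890612,  0.23016968]), 'tool_rot': array([-3.09476704e+00, -5.29304784e-01,  7.94831586e-05]), 'contact_force': array([-0.66423734,  0.6146087 , -0.12089913]), 'wrist_torque': array([-0.01825189,  0.01150214, -0.03075454]), 'grip_force': 0.0, 'opening': 0.08522252032982262} 0.0187
```

View pics/side.png

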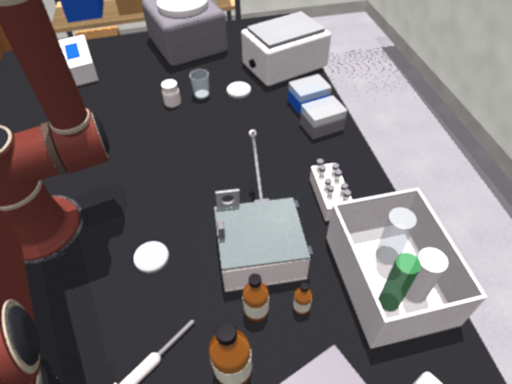

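View pics/top.png

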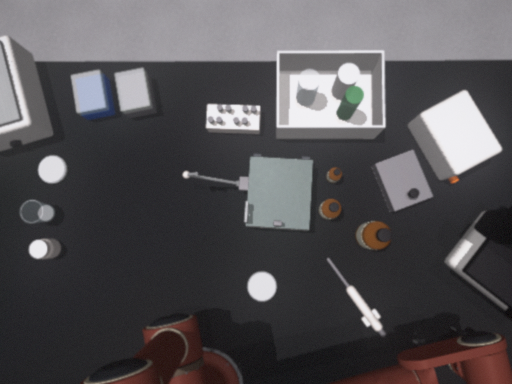

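The side view shows the chamber with its lid at (260,235), the tab at (221,228), the ear hole at (228,199) and the prop ball at (252,133). There are three brown bottles, at (256,300), (303,297) and (231,355). The top view shows the lid at (280,193), the tab near (278,223), the ear at (249,212) and the ball at (187,175). Next I'll measure these from depth and enlarge a crop.

```bash
python3 - <<'E'
from h import *
a=load('side');b=load('top')
A=cloud(a);B=cloud(b)
for n,P,pts in (('side',A,[(252,133),(228,188),(221,228),(225,235),(256,282),(304,287),(228,335)]),('top',B,[(187,175),(278,224),(249,212),(330,209),(335,175),(380,235),(250,160),(308,160),(306,226),(280,193),(245,184)])):
    for u,v in pts:
        print(n,u,v,P[v,u].round(4))
# lid plane from top + outline
m=np.zeros((384,512),bool);m[165:215,260:303]=1
Q=B[m];Q=Q[(Q[:,2]>.07)&(Q[:,2]<.16)]
c=Q.mean(0);n=np.linalg.svd(Q-c)[2][2];n*=np.sign(n[2]);print('plane',c,n,'tilt',np.arccos(n[2]),'dir',np.degrees(np.arctan2(n[1],n[0])),'rms',((Q-c)@n).std())
d=(B-c)@n
mask=((abs(d)<.006)&(np.hypot(*(B-c)[...,:2].transpose(2,0,1))<.16)&(B[...,2]>.06)).astype(np.uint8)
k,l,s,_=cv2.connectedComponentsWithStats(mask);l=l==l[193,280]
r=cv2.minAreaRect((B[l][:,:2]*1000).astype(np.float32));print(r)
print(cv2.boxPoints(r))
i1=cv2.resize(a['color'][110:320,190:330],None,fx=2.8,fy=2.8,interpolation=2)
i2=cv2.resize(b['color'][145:245,175:325],None,fx=2.6,fy=2.6,interpolation=2)
o=np.zeros((588,790,3),np.uint8);o[:588,:392]=i1;o[:260,400:790]=i2;save('crop',o)
E
```

```text
side 252 133 [0.605  0.0104 0.203 ]
side 228 188 [ 0.459  -0.7678  0.8803]
side 221 228 [ 0.4825 -0.2256  0.1488]
side 225 235 [ 0.4899 -0.2124  0.1011]
side 256 282 [ 0.5294 -0.3758  0.1508]
side 304 287 [ 0.6299 -0.3862  0.1058]
side 228 335 [ 0.4559 -0.4954  0.2104]
top 187 175 [0.6057 0.0258 0.1928]
top 278 224 [ 0.4792 -0.2167  0.1447]
top 249 212 [ 0.5139 -0.135   0.1008]
top 330 209 [ 0.521  -0.3576  0.1459]
top 335 175 [ 0.6237 -0.381   0.08  ]
top 380 235 [ 0.4514 -0.4768  0.2042]
top 250 160 [ 0.663  -0.1362  0.1003]
top 308 160 [ 0.6638 -0.3019  0.0994]
top 306 226 [ 0.4756 -0.2958  0.1026]
top 280 193 [ 0.5687 -0.2225  0.0981]
top 245 184 [ 0.5974 -0.1208  0.0701]
plane [ 0.57884207 -0.22532798  0.10000184] [ 0.03476287 -0.00470872  0.9993845 ] tilt 0.03508752677978657 dir -7.713909768417292 rms 0.002509159851037104
((576.0342407226562, -219.88519287109375), (179.97630310058594, 209.92977905273438), 86.69381713867188)
[[ 466.05426  -303.67004 ]
 [ 675.63464  -315.7771  ]
 [ 686.0142   -136.10034 ]
 [ 476.43384  -123.993286]]
```

View pics/crop.png

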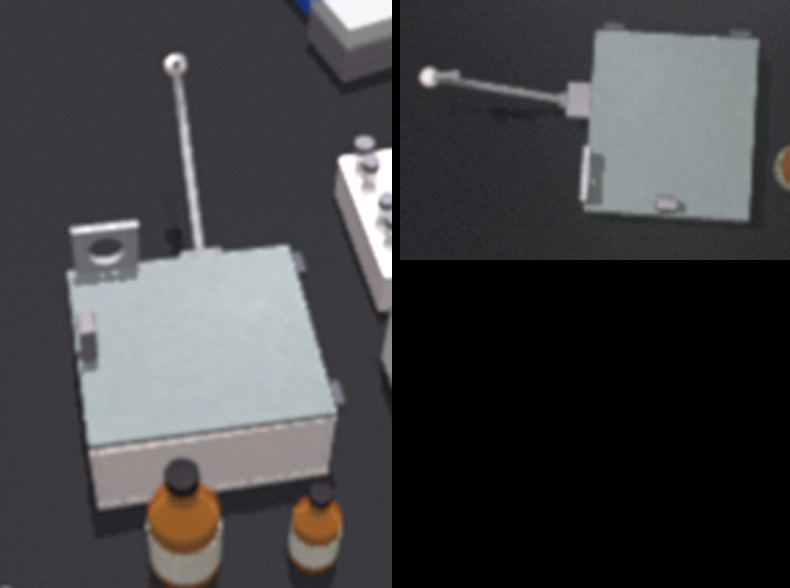

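The crop confirms the upright tab at (88,335), the ear with its hole at (106,248), and the prop ball at (176,64) with its pin. Three bottles could be the one meant: side (256,300), (303,297) and (231,355). Their measured heights are about 0.15, 0.10 and 0.21 m. The 150 mm one at (256,300), beside the chamber, is the bottle in the task. Next I'll fit the chamber pose.

```bash
cat >> h.py <<'E'
from scipy.optimize import least_squares
def lidp(th,s,y,h): return np.array([.1-s*np.cos(th)+h*np.sin(th),y,.09+s*np.sin(th)+h*np.cos(th)])
def ball(l): return np.array([.024,.120+.18*np.sin(l),.061+.18*np.cos(l)])
def W(p,X): c,s=np.cos(p[2]),np.sin(p[2]); return np.array([p[0]+c*X[0]-s*X[1],p[1]+s*X[0]+c*X[1],X[2]])
E
python3 - <<'E'
from h import *
a=load('side');b=load('top')
def model(p):
    L=lambda s,y,h:W(p,lidp(p[3],s,y,h))
    cs=[L(.2,.09,.008),L(.2,-.09,.008),L(0,-.09,.008),L(0,.09,.008)]
    bl=W(p,ball(p[4]))
    return np.vstack([proj(b,np.array(cs+[bl,L(.19,0,.05)])),proj(a,np.array(cs+[bl,L(.165,.087,.034)]))])
T=np.array([(245.8,225.8),(309.2,230),(312.7,160.4),(250.4,156.9),(186.2,174.6),(277.7,222.3),
(214.3,206.4),(222.1,267.1),(309.3,257.1),(293.6,198.2),(252.9,132.9),(227.9,198.6)])
r=least_squares(lambda p:(model(p)-T).ravel(),[.575,-.22,-.05,.04,.8],loss='soft_l1')
p=r.x;print(p.round(4));print((model(p)-T).round(1).tolist())
np.save('p.npy',p)
for th in(p[3],.5,.92):print('tab',W(p,lidp(th,.19,0,.036)).round(4),'hole',W(p,lidp(th,.165,.087,.034)).round(4))
for l in(p[4],.4,0):print('ball',W(p,ball(l)).round(4))
o=ctrl.get_obs();R=Ro.from_rotvec(o['tool_rot']).as_matrix();print(R.round(3))
E
```

```text
[ 0.5705 -0.2203 -0.0593  0.0507  0.8183]
[[-0.8, -0.7], [-0.0, -0.6], [0.2, -0.9], [-0.3, -1.2], [0.2, -0.5], [-0.3, 0.1], [-0.8, -0.6], [-1.2, 1.7], [0.7, 0.9], [-0.8, -0.5], [-0.6, 0.8], [-0.3, -0.2]]
tab [ 0.4827 -0.2151  0.1356] hole [ 0.5127 -0.1297  0.1323]
tab [ 0.5211 -0.2173  0.2127] hole [ 0.5472 -0.1317  0.1989]
tab [ 0.584  -0.2211  0.263 ] hole [ 0.6027 -0.135   0.2419]
ball [0.6093 0.0293 0.184 ]
ball [ 0.6057 -0.0319  0.2268]
ball [ 0.6015 -0.1019  0.241 ]
[[ 0.943  0.332 -0.   ]
 [ 0.332 -0.943  0.002]
 [ 0.    -0.002 -1.   ]]
```

Request:
drive_tool(
  steps=[
    {"translation": [0, 0, -0.5], "angular": [0, 0, 0.95], "gripper": 1},
    {"translation": [0, 0, -0.5], "angular": [0, 0, 0.95], "gripper": 1},
    {"translation": [0, 0, -0.5], "angular": [0, 0, 0.95], "gripper": 1},
    {"translation": [0, 0, 0], "angular": [0, 0.717, 0], "gripper": 1},
    {"translation": [0, 0, 0], "angular": [0, 0.717, 0], "gripper": 1},
    {"translation": [0, 0, 0], "angular": [0, 0.717, 0], "gripper": 1},
    {"translation": [0, 0, 0], "angular": [0, 0, 0], "gripper": 1},
  ],
  force=60,
)

```text
t: 0.98
tool_pos: [0.2063, -0.5891, 0.2901]
tool_rot: [3.098, -0.096, 0.467]
contact_force: [-0.3, -0.7, 0.1]
opening: 0.0855
grip_force: 0.0
```

```bash
cat >> h.py <<'E'
def rot(p,tilt):  # tool axes; tilt>0 points tool z forward (+x chamber)
    return Ro.from_euler('z',p[2])*Ro.from_euler('x',np.pi)*Ro.from_euler('y',tilt)
def plan(pos,R):
    o=ctrl.get_obs(); C=Ro.from_rotvec(o['tool_rot'])
    print('t',o['t'],'tcp',o['tool_pos'].round(4),'F',o['contact_force'].round(1),'q',o['q'].round(2),'open',round(o['opening'],4))
    print('trans units',(C.inv().apply(pos-o['tool_pos'])/.04).round(3),'ang units',((C.inv()*R).as_rotvec(True)/8).round(3))
E
python3 - <<'E'
from h import *
p=np.load('p.npy');R=rot(p,.3);tab=W(p,lidp(p[3],.19,0,.036));z=R.apply([0,0,1]);print(z)
plan(tab+(.0187-.09)*z,R)
plan(tab+(.0187+.003)*z,R)
E
```

```text
[ 0.29500005 -0.01752604 -0.95533649]
t 0.975 tcp [ 0.2063 -0.5891  0.2901] F [-0.3 -0.7  0.1] q [-1.49 -0.04  1.62  0.3   1.51  0.13] open 0.0855
trans units [ 4.896 -9.752  3.789] ang units [-0.009  0.007 -0.019]
t 0.975 tcp [ 0.2063 -0.5891  0.2901] F [-0.3 -0.7  0.1] q [-1.49 -0.04  1.62  0.3   1.51  0.13] open 0.0855
trans units [ 4.898 -9.749  6.114] ang units [-0.009  0.007 -0.019]
```

Request:
drive_tool(
  steps=[
    {"translation": [0.55, -0.95, 0.1], "angular": [0, 0, 0], "gripper": 1},
    {"translation": [0.55, -0.95, 0.1], "angular": [0, 0, 0], "gripper": 1},
    {"translation": [0.55, -0.95, 0.2], "angular": [0, 0, 0], "gripper": 1},
    {"translation": [0.55, -0.95, 0.2], "angular": [0, 0, 0], "gripper": 1},
    {"translation": [0.55, -0.95, 0.2], "angular": [0, 0, 0], "gripper": 1},
    {"translation": [0.55, -0.95, 0.2], "angular": [0, 0, 0], "gripper": 1},
    {"translation": [0.55, -0.95, 0.5], "angular": [0, 0, 0], "gripper": 1},
    {"translation": [0.55, -0.95, 0.5], "angular": [0, 0, 0], "gripper": 1},
  ],
)

```text
t: 1.98
tool_pos: [0.4182, -0.2958, 0.2671]
tool_rot: [3.095, -0.09, 0.467]
contact_force: [0.2, -0.3, -0.6]
opening: 0.0856
grip_force: 0.0
```

Request:
drive_tool(
  steps=[
    {"translation": [0.25, -0.95, 0.5], "angular": [0, 0, 0], "gripper": 1},
    {"translation": [0.25, -0.95, 0.5], "angular": [0, 0, 0], "gripper": 1},
    {"translation": [0, -0.25, 0.5], "angular": [0, 0, 0], "gripper": 1},
    {"translation": [0, 0, 0], "angular": [0, 0, 0], "gripper": 1},
  ],
)

```text
t: 2.48
tool_pos: [0.4587, -0.2118, 0.2137]
tool_rot: [3.099, -0.087, 0.463]
contact_force: [0.6, -0.9, 0.4]
opening: 0.0856
grip_force: 0.0
```

```bash
python3 - <<'E'
from h import *
p=np.load('p.npy');R=rot(p,.3);tab=W(p,lidp(p[3],.19,0,.036));z=R.apply([0,0,1])
plan(tab+(.0187+.003)*z,R)
d=snap('wrist');save('w1',d['color']);P=cloud(d)
print(proj(d,tab),d['depth'].min())
E
```

```text
t 2.475 tcp [ 0.4587 -0.2118  0.2137] F [ 0.6 -0.9  0.4] q [-0.68 -0.43  2.08  0.18  1.25  0.91] open 0.0856
trans units [0.009 0.052 2.585] ang units [-0.016  0.024  0.019]
[[257.91351589 196.66924408]] 0.0
```

View pics/w1.png

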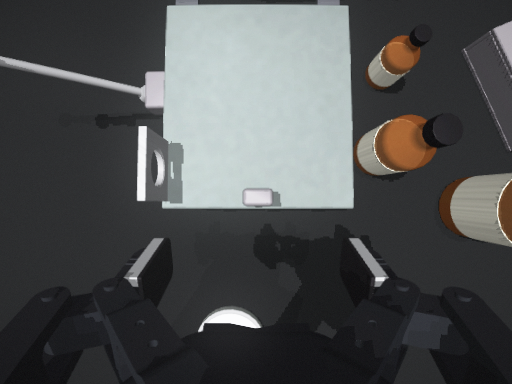

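The wrist view shows the tab at (257,197), midway between the fingers at (150,265) and (368,265). That agrees with the fit, which predicts (258,197). I'll descend and close.

Request:
drive_tool(
  steps=[
    {"translation": [0, 0, 1], "angular": [0, 0, 0], "gripper": 1},
    {"translation": [0, 0.05, 0.8], "angular": [0, 0, 0], "gripper": 1},
    {"translation": [0, 0, 0.5], "angular": [0, 0, 0], "gripper": 1},
    {"translation": [0, 0, 0.28], "angular": [0, 0, 0], "gripper": 1},
    {"translation": [0, 0, 0], "angular": [0, 0, 0], "gripper": 0},
    {"translation": [0, 0, 0], "angular": [0, 0, 0], "gripper": 0},
    {"translation": [0, 0, 0], "angular": [0, 0, 0], "gripper": 0},
    {"translation": [0, 0, 0], "angular": [0, 0, 0], "gripper": 0},
  ],
)

```text
t: 3.52
tool_pos: [0.4893, -0.2148, 0.1169]
tool_rot: [3.103, -0.092, 0.469]
contact_force: [-0.7, 11.1, 2.1]
opening: 0.0232
grip_force: 60.3
```

```bash
python3 - <<'E'
from h import *
p=np.load('p.npy');R=rot(p,.3);tab=W(p,lidp(p[3],.19,0,.036));z=R.apply([0,0,1])
plan(tab+(.0187+.003)*z,R); print(ctrl.get_obs()['grip_force'])
# constant twist for 4 deg of lid rotation, from actual tcp
o=ctrl.get_obs();C=Ro.from_rotvec(o['tool_rot']);h=W(p,lidp(0,0,0,0));ax=Ro.from_euler('z',p[2]).apply([0,1,0])
D=Ro.from_rotvec(ax*np.radians(4))
n=h+D.apply(o['tool_pos']-h); print('4deg row',C.inv().apply(n-o['tool_pos'])/.04,C.inv().apply(ax)*.5)
E
```

```text
t 3.525 tcp [ 0.4893 -0.2148  0.1169] F [-0.7 11.1  2.1] q [-0.64 -0.25  2.11  0.2   1.04  0.91] open 0.0232
trans units [-0.02   0.017  0.048] ang units [-0.046  0.001 -0.007]
60.25213301181793
4deg row [ 0.14830252 -0.00197446 -0.28342139] [-4.66978637e-04 -4.99989292e-01  3.23883779e-03]
```

Request:
drive_tool(
  steps=[
    {"translation": [0.074, -0.03, -0.142], "angular": [0, -0.25, 0], "gripper": 0},
    {"translation": [0.148, -0.02, -0.283], "angular": [0, -0.5, 0], "gripper": 0},
    {"translation": [0.148, 0, -0.283], "angular": [0, -0.5, 0], "gripper": 0},
    {"translation": [0.148, 0, -0.283], "angular": [0, -0.5, 0], "gripper": 0},
    {"translation": [0.148, 0, -0.283], "angular": [0, -0.5, 0], "gripper": 0},
    {"translation": [0.148, 0, -0.283], "angular": [0, -0.5, 0], "gripper": 0},
    {"translation": [0.148, 0, -0.283], "angular": [0, -0.5, 0], "gripper": 0},
    {"translation": [0, 0, 0], "angular": [0, 0, 0], "gripper": 0},
  ],
)

```text
t: 4.53
tool_pos: [0.5199, -0.2164, 0.1949]
tool_rot: [-3.125, 0.091, 0.243]
contact_force: [-3.3, 5.3, 3.5]
opening: 0.0231
grip_force: 60.7
```

```bash
python3 - <<'E'
from h import *
p=np.load('p.npy');th=p[3]+np.radians(26);R=rot(p,.3-np.radians(26))
h=W(p,lidp(0,0,0,0));D=Ro.from_rotvec(Ro.from_euler('z',p[2]).apply([0,1,0])*np.radians(26))
plan(h+D.apply(np.array([.4893,-.2148,.1169])-h),R); o=ctrl.get_obs();print(o['grip_force'],o['opening'])
g=o['tool_pos']-.0187*Ro.from_rotvec(o['tool_rot']).apply([0,0,1]);v=g-h;print('grasp vs tab',g,W(p,lidp(th,.19,0,.036)))
E
```

```text
t 4.525 tcp [ 0.5199 -0.2164  0.1949] F [-3.3  5.3  3.5] q [-0.49  0.03  1.7  -0.06  1.55  1.14] open 0.0231
trans units [-0.009  0.005  0.033] ang units [-0.011  0.01   0.01 ]
60.70590376853943 0.0231434286958267
grasp vs tab [ 0.52282782 -0.21663958  0.21339826] [ 0.52161966 -0.21738231  0.21336044]
```

Request:
drive_tool(
  steps=[
    {"translation": [0.148, 0, -0.283], "angular": [0, -0.5, 0], "gripper": 0},
    {"translation": [0.148, 0, -0.283], "angular": [0, -0.5, 0], "gripper": 0},
    {"translation": [0.148, 0, -0.283], "angular": [0, -0.5, 0], "gripper": 0},
    {"translation": [0.148, 0, -0.283], "angular": [0, -0.5, 0], "gripper": 0},
    {"translation": [0.148, 0, -0.283], "angular": [0, -0.5, 0], "gripper": 0},
    {"translation": [0.111, 0, -0.212], "angular": [0, -0.375, 0], "gripper": 0},
    {"translation": [0, 0, 0], "angular": [0, 0, 0], "gripper": 0},
  ],
)

```text
t: 5.4
tool_pos: [0.5725, -0.2194, 0.2456]
tool_rot: [-3.003, 0.087, 0.856]
contact_force: [-0.2, 3.8, 3.6]
opening: 0.0231
grip_force: 61.5
```

```bash
cat > chk.py <<'E'
from h import *
p=np.load('p.npy');h=W(p,lidp(0,0,0,0));o=ctrl.get_obs();C=Ro.from_rotvec(o['tool_rot'])
g=o['tool_pos']-.0187*C.apply([0,0,1]);v=g-h
cx=Ro.from_euler('z',p[2]).apply([1,0,0])
f=lambda g:np.arctan2((g-h)[2],-(g-h)@cx)
print('t',o['t'],'lid by grasp',f(g)-np.arctan2(.036,.19)*1,'lid by rot',.0507+.3-np.arctan2(C.apply([0,0,1])@cx,-C.apply([0,0,1])[2]),'F',o['contact_force'].round(1),o['grip_force'],o['q'].round(2))
E
python3 chk.py
```

```text
t 5.4 lid by grasp 0.908691626114636 lid by rot 0.9061722577295894 F [-0.2  3.8  3.6] 61.53201878070831 [-0.41  0.37  1.3  -0.2   2.    1.19]
```

Nearly at the stop, so I'll ease in until the force rises.

Request:
drive_tool(
  steps=[
    {"translation": [0.037, 0, -0.071], "angular": [0, -0.125, 0], "gripper": 0},
    {"translation": [0.037, 0, -0.071], "angular": [0, -0.125, 0], "gripper": 0},
    {"translation": [0, 0, 0], "angular": [0, 0, 0], "gripper": 0},
  ],
)

```text
t: 5.78
tool_pos: [0.5772, -0.2196, 0.2485]
tool_rot: [-2.986, 0.087, 0.908]
contact_force: [-3.7, 5.0, 2.4]
opening: 0.0226
grip_force: 61.3
```

```bash
python3 chk.py
```

```text
t 5.775 lid by grasp 0.939257185078129 lid by rot 0.9413884121910995 F [-3.7  5.   2.4] 61.26214921474457 [-0.4   0.4   1.26 -0.21  2.04  1.19]
```

Request:
drive_tool(
  steps=[
    {"translation": [0.055, 0, -0.106], "angular": [0, -0.188, 0], "gripper": 0},
    {"translation": [0, 0, 0], "angular": [0, 0, 0], "gripper": 0},
  ],
)

```text
t: 6.02
tool_pos: [0.5781, -0.2197, 0.2495]
tool_rot: [-2.966, 0.09, 0.964]
contact_force: [-18.5, 6.3, -0.3]
opening: 0.0228
grip_force: 61.9
```

```bash
python3 chk.py
```

```text
t 6.025 lid by grasp 0.9473653849053358 lid by rot 0.9790074152604707 F [-18.5   6.3  -0.3] 61.909459233284 [-0.4   0.42  1.24 -0.22  2.07  1.19]
```

The stop is reached: the force jumped to 18.5 N while the lid stood still. I'll release and retract.

Request:
drive_tool(
  steps=[
    {"translation": [-0.055, 0, 0.106], "angular": [0, 0.188, 0], "gripper": 0},
    {"translation": [0, 0, 0], "angular": [0, 0, 0], "gripper": 0.6},
    {"translation": [0, 0, 0], "angular": [0, 0, 0], "gripper": 0.8},
    {"translation": [0, 0, -0.4], "angular": [0, 0, 0], "gripper": 0.8},
    {"translation": [0, 0, -0.8], "angular": [0, 0, 0], "gripper": 0.8},
    {"translation": [0, 0, -0.9], "angular": [0, 0, 0], "gripper": 0.8},
    {"translation": [-0.7, 0, -0.5], "angular": [0, 0.5, 0], "gripper": 0.8},
    {"translation": [-0.7, 0, -0.5], "angular": [0, 0.5, 0], "gripper": 0.8},
  ],
)

```text
t: 7.02
tool_pos: [0.5981, -0.2222, 0.3808]
tool_rot: [-3.049, 0.09, 0.696]
contact_force: [-0.7, -0.5, 0.7]
opening: 0.0683
grip_force: 0.0
```

```bash
python3 - <<'E'
from h import *
p=np.load('p.npy');a=snap('side');
R=rot(p,0);b=W(p,ball(p[4]));t=b+Ro.from_euler('z',p[2]).apply([0,.06,0]);t[2]=.40
plan(t,R)
i=cv2.resize(a['color'][90:330,170:330],(480,720)[:2],interpolation=2);i=cv2.resize(a['color'][120:320,170:370],(600,600),interpolation=2)
q=lambda X:(proj(a,X)[0]-[170,120])*3
for th in(.86,.92):
    X=W(p,lidp(th,.165,.087,.034));print(th,q(X),[q(W(p,lidp(th,.2,y,.008))).round() for y in(.09,-.09)])
print(q(b))
save('s2',i)
E
```

```text
t 7.075 tcp [ 0.597  -0.2225  0.3892] F [ 1.4 -0.9  5.7] q [-0.41  0.31  1.11 -0.18  2.13  1.16] open 0.0685
trans units [-0.194 -7.801 -0.244] ang units [ 0.028  3.141 -0.013]
0.86 [270.30014509 130.11295249] [array([213., 125.]), array([250., 319.])]
0.92 [282.11421313 124.16848   ] [array([225., 117.]), array([264., 310.])]
[246.96967625  41.13212436]
```

View pics/s2.png

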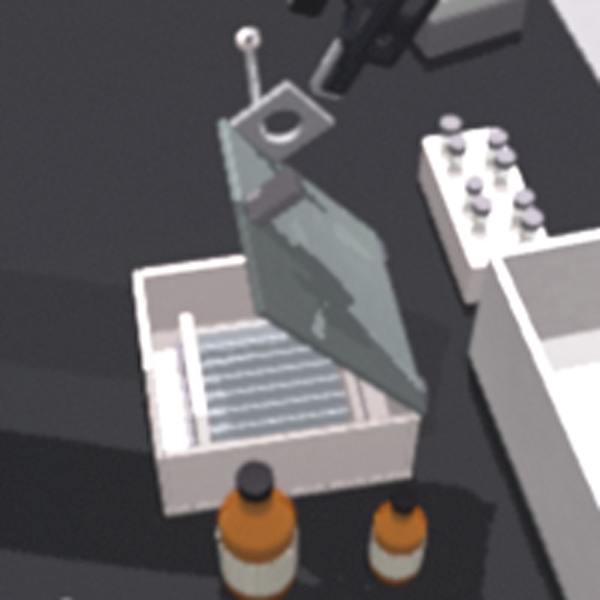

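The lid is fully open: the ear hole sits at crop (282,124), as predicted for 0.92. The ball is at (248,39) and the bottle at (257,540) is still standing. I'll go to the outside of the ball with the fingers closed.

Request:
drive_tool(
  steps=[
    {"translation": [0, -0.975, 0], "angular": [0, 0.39, 0], "gripper": 0},
    {"translation": [0, -0.975, 0], "angular": [0, 0.39, 0], "gripper": 0},
    {"translation": [0, -0.975, 0], "angular": [0, 0.39, 0], "gripper": 0},
    {"translation": [0, -0.975, 0], "angular": [0, 0.39, 0], "gripper": 0},
    {"translation": [0, -0.975, 0], "angular": [0, 0.39, 0], "gripper": 0},
    {"translation": [0, -0.975, 0], "angular": [0, 0.39, 0], "gripper": 0},
    {"translation": [0, -0.975, 0], "angular": [0, 0.39, 0], "gripper": 0},
    {"translation": [0, -0.975, 0], "angular": [0, 0.39, 0], "gripper": 0},
  ],
)

```text
t: 8.07
tool_pos: [0.6163, 0.0907, 0.3812]
tool_rot: [-3.14, 0.093, 0.019]
contact_force: [0.9, 0.4, -0.3]
opening: -0.0004
grip_force: 0.0
```

```bash
python3 - <<'E'
from h import *
p=np.load('p.npy')
R=rot(p,0);b=W(p,ball(p[4]));Y=Ro.from_euler('z',p[2]).apply([0,1,0]);t=b+.05*Y;t[2]=b[2]-.02
plan(t,R)
d=snap('wrist');print(proj(d,b));P=cloud(d);i=d['color'];save('w2',i)
E
```

```text
t 8.075 tcp [0.6163 0.0907 0.3812] F [ 0.9  0.4 -0.3] q [0.03 0.01 1.41 0.   1.73 1.66] open -0.0004
trans units [-0.017  0.293  5.43 ] ang units [ 0.001  0.086 -0.   ]
[[306.79426649 168.66730785]]
```

View pics/w2.png

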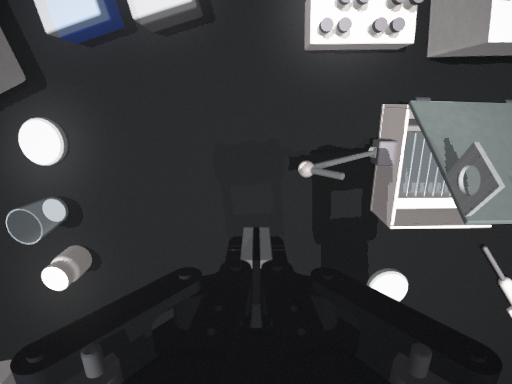

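The wrist view shows the ball at (306,169), as predicted, with its pin ending near (343,176). The space outside the ball is clear.

Request:
drive_tool(
  steps=[
    {"translation": [0, 0.1, 0.95], "angular": [0, 0.08, 0], "gripper": 0},
    {"translation": [0, 0.1, 0.95], "angular": [0, 0, 0], "gripper": 0},
    {"translation": [0, 0.09, 0.95], "angular": [0, 0, 0], "gripper": 0},
    {"translation": [0, 0, 0.95], "angular": [0, 0, 0], "gripper": 0},
    {"translation": [0, 0, 0.95], "angular": [0, 0, 0], "gripper": 0},
    {"translation": [0, 0, 0.68], "angular": [0, 0, 0], "gripper": 0},
    {"translation": [0, 0.3, 0], "angular": [0, 0, 0], "gripper": 0},
    {"translation": [0, 0.3, 0], "angular": [0, 0, 0], "gripper": 0},
  ],
)

```text
t: 9.12
tool_pos: [0.6136, 0.0532, 0.1653]
tool_rot: [-3.14, 0.093, 0.002]
contact_force: [0.1, 5.7, 3.5]
opening: 0.0001
grip_force: 3.8
```

Request:
drive_tool(
  steps=[
    {"translation": [0, 0.3, -0.3], "angular": [0, 0, 0], "gripper": 0},
    {"translation": [0, 0.3, -0.25], "angular": [0, 0, 0], "gripper": 0},
    {"translation": [0, 0.3, -0.2], "angular": [0, 0, 0], "gripper": 0},
    {"translation": [0, 0.3, -0.17], "angular": [0, 0, 0], "gripper": 0},
    {"translation": [0, 0.3, -0.13], "angular": [0, 0, 0], "gripper": 0},
    {"translation": [0, 0, 0], "angular": [0, 0, 0], "gripper": 0},
  ],
)

```text
t: 9.88
tool_pos: [0.6091, -0.0073, 0.2056]
tool_rot: [3.139, -0.095, -0.006]
contact_force: [0.4, -0.5, -0.6]
opening: -0.0001
grip_force: 0.0
```

```bash
python3 - <<'E'
from h import *
p=np.load('p.npy')
R=rot(p,0);b=W(p,ball(0));Y=Ro.from_euler('z',p[2]).apply([0,1,0]);t=b+.0245*Y;t[2]=b[2]-.02
plan(t,R)
a=snap('side');save('s3',cv2.resize(a['color'][90:240,190:340],(600,600),interpolation=2))
for l in(0,.3,.4,.5): print(l,(proj(a,W(p,ball(l)))[0]-[190,90])*4)
E
```

```text
t 9.875 tcp [ 0.6091 -0.0073  0.2056] F [ 0.4 -0.5 -0.6] q [-0.13  0.03  1.67 -0.    1.44  1.5 ] open -0.0001
trans units [-0.049  1.759 -0.382] ang units [ 0.01   0.027 -0.009]
0 [281.0745206  247.35700089]
0.3 [266.71615815 196.89595026]
0.4 [262.53227859 186.28946642]
0.5 [258.71736794 178.80788651]
```

View pics/s3.png

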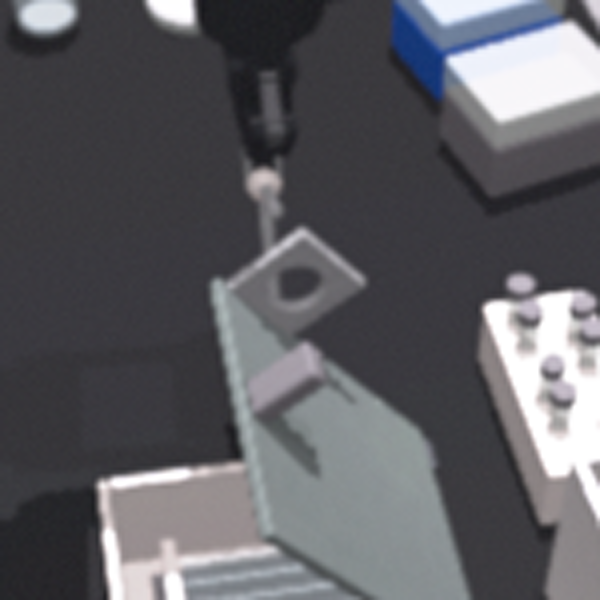

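The ball is at (264,183), a lean of about 0.42, and it's following the fingers. The ear and lid haven't moved. I'll continue to the upright stop.

Request:
drive_tool(
  steps=[
    {"translation": [0, 0.3, -0.12], "angular": [0, 0, 0], "gripper": 0},
    {"translation": [0, 0.3, -0.1], "angular": [0, 0, 0], "gripper": 0},
    {"translation": [0, 0.3, -0.07], "angular": [0, 0, 0], "gripper": 0},
    {"translation": [0, 0.3, -0.05], "angular": [0, 0, 0], "gripper": 0},
    {"translation": [0, 0.3, -0.03], "angular": [0, 0, 0], "gripper": 0},
    {"translation": [0, 0.2, 0], "angular": [0, 0, 0], "gripper": 0},
    {"translation": [0, 0.1, 0], "angular": [0, 0, 0], "gripper": 0},
    {"translation": [0, 0, 0], "angular": [0, 0, 0], "gripper": 0},
  ],
)

```text
t: 10.92
tool_pos: [0.6053, -0.0775, 0.2206]
tool_rot: [-3.14, 0.093, 0.005]
contact_force: [0.9, 1.5, 1.3]
opening: 0.0001
grip_force: 0.9
```

```bash
python3 - <<'E'
from h import *
p=np.load('p.npy')
R=rot(p,0);b=W(p,ball(0));Y=Ro.from_euler('z',p[2]).apply([0,1,0]);t=b+.0215*Y;t[2]=b[2]-.02
plan(t,R)
E
```

```text
t 10.925 tcp [ 0.6053 -0.0775  0.2206] F [0.9 1.5 1.3] q [-0.25  0.03  1.66 -0.    1.46  1.38] open 0.0001
trans units [-0.057  0.077 -0.01 ] ang units [-0.003  0.022  0.002]
```

Request:
drive_tool(
  steps=[
    {"translation": [0, 0.07, 0], "angular": [0, 0, 0], "gripper": 0},
    {"translation": [0, 0.05, 0], "angular": [0, 0, 0], "gripper": 0},
    {"translation": [0, 0, 0], "angular": [0, 0, 0], "gripper": 0},
  ],
)

```text
t: 11.3
tool_pos: [0.6052, -0.0782, 0.2207]
tool_rot: [-3.132, 0.089, 0.005]
contact_force: [0.2, 14.0, 2.6]
opening: -0.0003
grip_force: 6.9
```

The stop is felt: 14 N with no motion, at the expected position. I'll back off and look.

Request:
drive_tool(
  steps=[
    {"translation": [0, -0.2, 0], "angular": [0, 0, 0], "gripper": 0},
    {"translation": [0, -0.6, 0], "angular": [0, 0, 0], "gripper": 0},
    {"translation": [0, -0.9, 0], "angular": [0, 0, 0], "gripper": 0},
    {"translation": [0, -0.9, 0], "angular": [0, 0, 0], "gripper": 0},
    {"translation": [0, -0.9, -0.5], "angular": [0, 0, 0], "gripper": 0},
    {"translation": [0, -0.9, -0.9], "angular": [0, 0, 0], "gripper": 0},
    {"translation": [0, 0, 0], "angular": [0, 0, 0], "gripper": 0},
  ],
)

```text
t: 12.18
tool_pos: [0.617, 0.095, 0.2804]
tool_rot: [3.14, -0.088, 0.005]
contact_force: [1.2, -0.1, 1.2]
opening: 0.0
grip_force: 0.0
```

```bash
python3 - <<'E'
from h import *
p=np.load('p.npy')
a=snap('side');b=snap('top')
o=np.zeros((600,800,3),np.uint8)
o[:,:500]=cv2.resize(a['color'][120:300,180:330],(500,600),interpolation=2)
o[:300,500:]=cv2.resize(b['color'][140:240,220:320],(300,300),interpolation=2);save('fin',o)
for l in(0,.1):
    X=ball(l);print((proj(a,W(p,X))[0]-[180,120])*3.333,(proj(b,W(p,X))[0]-[220,140])*3+[500,0])
X=ball(0)-[0,.05,0];print('tip',(proj(a,W(p,X))[0]-[180,120])*3.333,(proj(b,W(p,X))[0]-[220,140])*3+[500,0])
X=lidp(.92,.165,.087,.034);print('hole',(proj(a,W(p,X))[0]-[180,120])*3.333)
E
```

```text
[267.53534429 106.12022099] [540.16930397 102.46633568]
[263.33803367  89.57219525] [519.1391044  101.27361663]
tip [279.84636587 157.25298327] [599.11127572 106.21751818]
hole [280.09889079 137.95118128]
```

View pics/fin.png

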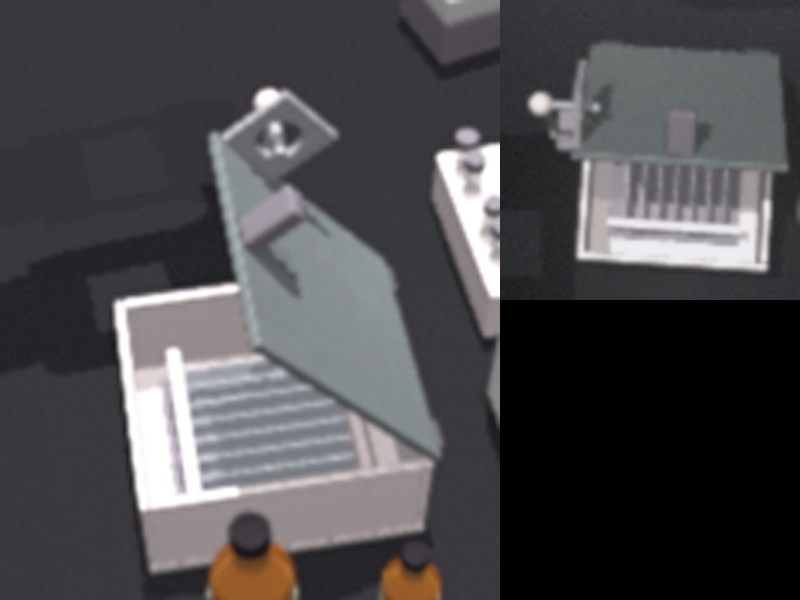

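The side crop shows the ball at (267,100) behind the ear, with the pin visible through the hole at (280,140). The top crop shows the ball at (540,103) and the pin tip beyond the ear at (597,106), which matches upright. The bottle is standing and the gripper is clear.

```bash
python3 -c "
from station import ctrl
print(ctrl.finish_job())"
```

```text
the job is handed in; nothing more can be done
None
```

The lid is fully open and the prop rod is upright with its pin through the ear's hole; the bottle is still standing, and I handed the job in at about 12 s with the gripper clear.

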